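Pop open the two-catch slide staining chamber

ROBOT

A 7-joint arm with a two-finger parallel gripper is mounted at the origin on a cart in front of the work surface, level with it; the furniture and walls round the work are solid. World frame = base frame: x ahead of the robot, y to its left, z up, the work surface at z = 0. Lengths are in mm, angles in rad, forces in N, time in s.
With the tool pointing down it reaches from about 425 to 800 mm from the base axis. Payload 8.3 kg.
Tool frame: the origin (TCP) lies midway between the tips of the shut fingers; the grasp point (between the pads) lies 19 mm behind it; z points along the fingers, y is the line along which they close (so a half turn about z gives the same grasp; the last joint's range is limited). The gripper opens to 85 mm and grips with 20 to 120 N. Pads are 22 mm wide; open, the fingers measure 114 mm over their backs; the gripper's body (76 mm by 85 mm) begins 54 mm behind the grasp point. The pads swing forward as they close: fully open they stand 13 mm farther back than shut.
Start: joints at [1.162, 0.383, 0.016, 1.37, -0.006, 1.388, -0.046], TCP at [211.879, -587.971, 231.279] pointing down, gripper open.
Joint ranges: [-2.95, 2.95], [-0.25, 2.06], [-1.52, 1.56], [0.18, 2.33], [-1.44, 4.58], [0.02, 2.06], [-3.01, 3.01]. Speed limits (rad/s): [2.39, 2.39, 3.01, 3.01, 3.14, 3.14, 3.14].

INTERFACE

Orientations are given as a unit quaternion [w, x, y, z].
In Python, from plant import arm gives the robot as it stands. The module is installed in compiled form; this text tells all that it offers. Calls block until the motion is done:
- arm.move_to(position, orientation): joint-space move of the TCP to a pose.
- arm.movel(position, attitude=None, feed=150, f_stop=None): straight line of the TCP; attitude=None keeps the orientation; feed is the mean speed in mm/s. With f_stop (N) it stops when the force on the tool has changed by that much, and returns True; else False.
- arm.set_joints(angles): joint-space move.
- arm.set_gripper(opening, grasp_force=None): opening from 0.0 (shut) to 1.0 (fully open); grasp_force is the grip in N (None keeps the last); returns when the fingers have stopped.
- arm.hold(seconds).
- arm.inverse_kinematics(position, orientation): joint angles nearest the present ones, or None.
- arm.capture(name): name is "scene" or "side" or "wrist"; returns (picture, depth): 420x560x3 uint8, red, green, blue; 420x560 float32, mm along the optical axis (not along the pixel's ray), 0 where there is no reading.
- arm.calibration(name): a dict with "fovy" (degrees; the focal length in pixels is half the picture's height over the tangent of half this angle, whatever the lens; pixels are square), "cx", "cy" (the principal point, pixels), "dist" ([k1, k2, p1, p2, k3] as OpenCV has them; the pictures are not rectified), "pose" (4x4, takes a point from camera to world coordinates). Camera axes: x right, y up, looking along -z (the intrinsics and any distortion apply to the point x, -y, -z); pixel columns grow to the right and rows downward; lengths in mm; the calibration is good to about 2 mm. A picture is of the moment at which its call begins: read the wrist's pose just before it. calibration takes no time and is no camera call; for the wrist camera it gives the pose at the moment of the call.
A pose or a line that the arm cannot do raises arm.PlanningError and nothing moves.
- arm.sign_off(): hands the job in; it is judged then, once.
Trained networks look in the newest picture that a camera, given by its name, has taken for a name from the list of things; names that differ only in an ending like _2 or _b are one class to them, and where a whole thing is asked for, a point or a joint stands for the part that bears it (a point fixed in the world has none). Each returns a list of dicts, best first, with "conf" (0 to 1); they miss things now and then, are a little off and sometimes report something else, mostly with a low value. They report only what shows in the picture. A call takes as long as a camera call.
- arm.masks_of(camera, target): "pixels" (420x560 bool, what is visible of it) and "position" ([column, row] in pixels, amid what is visible of it).
- arm.pinpoint(camera, target): "position" ([column, row] in pixels: a listed point, or the origin of a listed thing).
Readings, each from a call of its own:
- arm.current_clock(): time.
- arm.current_joint_positions(): joint angles.
- arm.current_dq(): joint speeds.
- arm.current_effort(): joint torques, N m.
- arm.current_tool_pos(): TCP position.
- arm.current_tcp_rot(): TCP orientation.
- arm.current_ft_force(): force on the tool from outside, world axes, zero at the start.
- arm.current_moment(): the same for the moment, N m.
- arm.current_width(): opening from 0.0 (shut) to 1.0 (fully open).
- arm.current_grip_force(): force on a finger pad.
Only numpy, scipy, OpenCV 4.12 (cv2) and the standard library are available. Lean on these libraries where they do the work, as an engineer would, in place of code of your own. Each camera call takes 0.05 s, during which the arm holds its last target. There are 200 camera calls.

TASK

Pop the slide staining chamber open so that its slides can air: press its two front catch keys down together, one fingertip on each, and keep both down until the sprung lid has slowly risen all the way to its stop, then let both keys spring back and move clear. The lid must come up on its own spring: do not push, pinch or lift it, and leave the bottle, the vial and the dish beside the chamber where they stand.

Things in the scene. Friction and masses are not known exactly. Their poses are not given: they have to be found in the camera images.
- chamber: Slide staining chamber: dark grey plastic box 110 mm deep (x), 140 mm wide (y), with a black hinged lid, 55 mm high when shut; heavy, does not shift. Origin at the centre of its underside, on the bench; its -x is the front, where two steel keys stick out, +y its left, z up. The keys are 58 mm apart, centre to centre. One key alone keeps the lid shut.
- tab_left (a point): Finger tab of the left (+y) steel key. This point: on top of the round bar (10 mm thick, 26 mm long along y) at its outer end; the point to press straight down, at (-0.096, 0.029, 0.035) in the chamber's frame, 41 mm in front of the box wall. The tab turns about a pin 26 mm behind the bar; the bar sinks 7 mm in all; 2 N starts it, 4 N brings it to its stop.
- tab_right (a point): The same for the right (-y) key; press point at (-0.096, -0.029, 0.035) in the chamber's frame. 32 mm are free between the two tabs. Finger pads about 44 mm apart put fingers about 15 mm thick on the middles of both bars.
- key_left (a joint): Turn of the left key, rad: 0 at rest (it springs back up), 0.26 fully pressed. Its hook lets go of the lid at about 0.14. Let up before the lid has passed 0.18 rad, it catches the lid's lower safety step and the lid stays ajar.
- key_right (a joint): The same for the right key.
- lid (a joint): Angle of the lid (114 x 146 x 12 mm, a steel striker over each key on its front edge), rad: 0 shut, 0.32 at its open stop. Hinged along the back, sprung open and damped: with both keys down it takes about 3 s to reach the stop, where the top of its front edge stands about 91 mm above the bench, 45 mm behind the press points (36 mm when shut; strikers 30 mm). Not to be pushed or lifted.
- dropper: Amber dropper bottle, 29 mm round, 86 mm high, loose, standing to the right of the chamber or in front of its right corner; origin at the centre of its base. A bystander.
- culture_vial: Culture vial with cotton plug, 28 mm round, 113 mm high, loose, standing at the other of these two places; origin at the centre of its base. A bystander.
- dish: Petri dish with lid, 63 mm round, 16 mm high, loose, lying in front of the keys; origin at the centre of its base. A bystander.

How it is judged (in metres and radians):
On the way, in this order (a step that is already met when the one before it is completed fails the run):
1. both keys are pressed down together by the fingers while the lid is still low (value of joint each of key_left, key_right above 0.14 rad and contact force between the fingers and key_left above 0.5 N and contact force between the fingers and key_right above 0.5 N and value of joint lid below 0.2 rad), for 0.1 s.
2. the lid reaches its stop with both keys still held down by the fingers (value of joint lid above 0.29 rad and value of joint each of key_left, key_right above 0.1 rad and contact force between the fingers and key_left above 0.5 N and contact force between the fingers and key_right above 0.5 N), for 0.1 s.
At the end, for the whole second after the job is handed in: the lid stands at its stop (over 0.29 of 0.32 rad), both keys have sprung back (under 0.04 rad), and the bottle, vial and dish stand upright within 15 mm of where they were (value of joint lid above 0.29 rad and value of joint each of key_left, key_right below 0.04 rad and distance of each of dropper, culture_vial, dish from where it was at the start of the episode below 0.015 m and angle between each of dropper, culture_vial's own z axis and vertical below 0.2 rad); the robot touches nothing.
It fails at once if a key is let up while the lid is still on its way (value of joint lid between 0.05 and 0.27 rad and value of joint any of key_left, key_right below 0.12 rad).
It fails at once if the lid is pushed, pinched or lifted by the robot (over 3 N) (contact force between any of the fingers, the arm and lid above 3 N).
It fails at once if the bottle, vial or dish is shoved, knocked over or picked up (distance of any of dropper, culture_vial, dish from where it was at the start of the episode above 0.03 m).
It also fails if it takes over 42 s, if anything falls off the work surface, if the arm or the gripper's body presses on something with over 40 N, if the wrist force passes 120 N, or if a joint passes its speed limit or range.

## Working session

There is one attempt and no reset: what is moved stays moved. The work goes in short steps, each a Python script; the robot and the scene stay as the last script left them, time stands still between calls to the robot, and variables do not carry over. Pictures are saved under pics/ and viewed, at most 10 in all, crops included, and the job is handed in when it is done.

```bash
mkdir -p pics
cat > h.py <<'E'
import numpy as np, cv2
from plant import arm
def K(c):
    f=210/np.tan(np.radians(c['fovy'])/2); return np.array([[f,0,c['cx']],[0,f,c['cy']],[0,0,1.]])
def rays(c,px):
    u=cv2.undistortPoints(np.array(px,float).reshape(-1,1,2),K(c),np.array(c['dist'],float)).reshape(-1,2)
    return np.c_[u[:,0],-u[:,1],-np.ones(len(u))]
def world(c,px,d):
    P=np.array(c['pose']); return (rays(c,px)*np.reshape(d,(-1,1)))@P[:3,:3].T+P[:3,3]
def atz(c,px,z):
    P=np.array(c['pose']); r=rays(c,px)@P[:3,:3].T; return P[:3,3]+r*((z-P[2,3])/r[:,2:])
E
python3 - <<'E'
from h import *
for n in ['scene','side']:
    c=arm.calibration(n); im,d=arm.capture(n); cv2.imwrite(f'pics/{n}0.png',im[:,:,::-1])
    print(n,np.round(c['pose'],2).tolist(),c['fovy'],c['dist'])
    for t,z in [('tab_left',35),('tab_right',35),('chamber',0),('dropper',0),('culture_vial',0),('dish',0)]:
        for r in arm.pinpoint(n,t)[:2]:
            p=r['position']; print(t,round(r['conf'],2),np.round(p),np.round(atz(c,[p],z)[0],1))
    for t in ['dropper','culture_vial','dish','tab_left','tab_right']:
        for r in arm.masks_of(n,t)[:1]:
            v,u=np.nonzero(r['pixels']&(d>0)); w=world(c,np.c_[u,v],d[v,u])
            print('mask',t,round(r['conf'],2),len(u),np.round(np.percentile(w,[5,50,95],axis=0)).tolist())
print(arm.current_clock(),arm.current_tcp_rot())
E
```

```text
scene [[-0.8, 0.33, -0.5, 94.0], [-0.59, -0.44, 0.68, 302.15], [0.0, 0.84, 0.54, 503.06], [0.0, 0.0, 0.0, 1.0]] 47.71933584947017 [-0.14848807  0.          0.          0.          0.        ]
tab_left 0.89 [260. 252.] [ 481.5 -176.1   35. ]
tab_right 0.67 [287. 236.] [ 472.1 -239.6   35. ]
chamber 0.84 [238. 234.] [ 576.2 -229.3    0. ]
dropper 0.94 [367. 251.] [ 361.1 -327.4    0. ]
culture_vial 0.78 [301. 212.] [ 525.2 -361.5    0. ]
dish 0.6 [302. 297.] [ 386.9 -160.1    0. ]
mask dropper 0.66 590 [[344.0, -329.0, 6.0], [354.0, -319.0, 39.0], [367.0, -313.0, 79.0]]
mask culture_vial 0.79 629 [[517.0, -370.0, 8.0], [524.0, -356.0, 71.0], [538.0, -351.0, 111.0]]
mask dish 0.63 906 [[358.0, -182.0, 2.0], [382.0, -153.0, 6.0], [406.0, -130.0, 15.0]]
mask tab_left 0.7 365 [[477.0, -208.0, 1.0], [500.0, -181.0, 32.0], [514.0, -168.0, 50.0]]
mask tab_right 0.65 238 [[469.0, -248.0, 30.0], [488.0, -237.0, 32.0], [499.0, -225.0, 50.0]]
side [[-1.0, -0.02, 0.05, 529.15], [0.05, -0.38, 0.92, 479.22], [-0.0, 0.92, 0.38, 379.96], [0.0, 0.0, 0.0, 1.0]] 54.74870587068616 [-0.04027269  0.          0.          0.          0.        ]
tab_left 0.45 [289. 241.] [ 480.2 -181.5   35. ]
tab_right 0.74 [288. 228.] [ 476.8 -236.4   35. ]
chamber 0.86 [238. 247.] [ 575.7 -228.4    0. ]
dropper 0.93 [340. 224.] [ 356.7 -321.6    0. ]
dish 0.72 [342. 263.] [ 382.9 -157.8    0. ]
mask culture_vial 0.7 339 [[520.0, -361.0, 54.0], [531.0, -354.0, 82.0], [543.0, -350.0, 111.0]]
mask dish 0.65 512 [[362.0, -183.0, 0.0], [386.0, -152.0, 5.0], [411.0, -129.0, 14.0]]
mask tab_left 0.66 156 [[482.0, -191.0, 30.0], [500.0, -178.0, 32.0], [512.0, -168.0, 50.0]]
mask tab_right 0.6 140 [[474.0, -251.0, 28.0], [489.0, -235.0, 31.0], [503.0, -224.0, 50.0]]
1.2 [-1.43771408e-05  9.85084549e-01  1.72071002e-01  3.75574699e-05]
```

View pics/scene0.png

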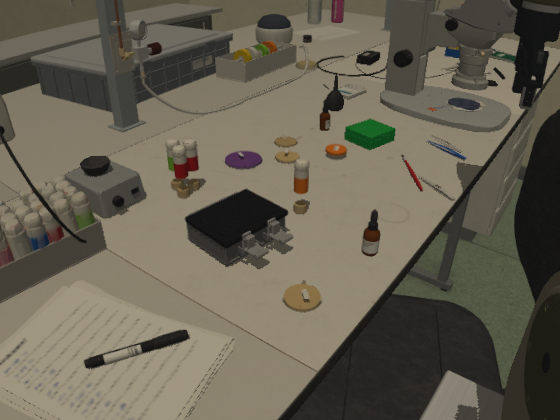

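```bash
cat >> h.py <<'E'
from scipy.spatial.transform import Rotation as R
def quat(yaw,tilt):
    # chamber axes: tool y along chamber y, tool z down and leaning by tilt toward chamber +x (body back to the front)
    x=np.array([np.cos(yaw),np.sin(yaw),0]); y=np.array([-np.sin(yaw),np.cos(yaw),0])
    z=np.array([0,0,-1])*np.cos(tilt)+x*np.sin(tilt)
    best=None
    for s in (1,-1):
        q=R.from_matrix(np.c_[np.cross(s*y,z),s*y,z]).as_quat(); q=[q[3],q[0],q[1],q[2]]
        yield q
def ik(p,yaw,tilt):
    o=[(arm.inverse_kinematics(p,q),q) for q in quat(yaw,tilt)]
    return o
E
python3 - <<'E'
from h import *
print(np.round(np.array(arm.calibration('wrist')['pose']),2).tolist(), arm.current_tool_pos())
for yaw in (-.1,-.2):
  for t in (0,.3):
    for z in (40,220):
      print(yaw,t,z,[None if j is None else np.round(j,2).tolist() for j,q in ik([477-60*(z>100),-208,z],yaw,t)])
E
```

```text
[[0.34, 0.89, 0.29, 287.56], [-0.94, 0.32, 0.11, -561.4], [-0.0, -0.31, 0.95, 373.56], [0.0, 0.0, 0.0, 1.0]] [ 211.90785174 -587.98472692  231.29063293]
-0.1 0 40 [[0.82, 0.41, -0.57, 1.86, 0.26, 0.95, 1.61], [0.56, 0.36, -0.25, 1.87, 0.11, 0.92, -1.41]]
-0.1 0 220 [[0.9, 0.08, -0.53, 1.78, 0.04, 1.29, 1.83], [0.64, 0.06, -0.26, 1.79, 0.02, 1.29, -1.29]]
-0.1 0.3 40 [[0.85, 0.22, -0.47, 2.12, 0.02, 0.54, 1.86], [0.67, 0.2, -0.27, 2.13, -0.07, 0.53, -1.21]]
-0.1 0.3 220 [[0.81, -0.15, -0.29, 2.02, -0.19, 0.99, 2.07], [0.82, -0.15, -0.31, 2.02, -0.2, 1.0, -1.07]]
-0.2 0 40 [[0.81, 0.4, -0.55, 1.86, 0.25, 0.95, 1.51], [0.55, 0.36, -0.23, 1.87, 0.1, 0.92, -1.5]]
-0.2 0 220 [[0.9, 0.07, -0.52, 1.78, 0.04, 1.29, 1.73], [0.64, 0.06, -0.25, 1.79, 0.02, 1.29, -1.39]]
-0.2 0.3 40 [[0.83, 0.21, -0.48, 2.13, 0.09, 0.53, 1.68], [0.64, 0.19, -0.28, 2.14, -0.0, 0.52, -1.39]]
-0.2 0.3 220 [[0.8, -0.16, -0.31, 2.03, -0.16, 0.98, 1.93], [0.82, -0.16, -0.32, 2.03, -0.16, 0.98, -1.21]]
```

The scene shows the chamber near (238,225), its keys near (250,247) and (275,232). The dropper is in front at (371,237), the vial at the right (301,178), and the dish in front at (302,297). All of this agrees with the networks.

```bash
cat > look.py <<'E'
from h import *
def look(name,draw=True):
    c=arm.calibration('wrist'); im,d=arm.capture('wrist')
    cv2.imwrite(f'pics/{name}.png',im[:,:,::-1]); o={}
    for t in ['tab_left','tab_right']:
        for r in arm.pinpoint('wrist',t)[:2]:
            p=r['position']; w=atz(c,[p],35)[0]; o.setdefault(t,w); print(t,round(r['conf'],2),np.round(p),np.round(w,1))
        for r in arm.masks_of('wrist',t)[:1]:
            v,u=np.nonzero(r['pixels']&(d>0)); w=world(c,np.c_[u,v],d[v,u]); print(' mask',round(r['conf'],2),len(u),np.round(np.percentile(w,[3,50,97],axis=0)).tolist())
    for r in arm.pinpoint('wrist','chamber')[:1]: print('ch',r['conf'],atz(c,[r['position']],0))
    # lid plane: points 50..62 mm high -> oriented rectangle
    v,u=np.mgrid[0:420,0:560]; u=u.ravel();v=v.ravel();dd=d.ravel();k=dd>0
    w=world(c,np.c_[u,v][k],dd[k]); s=w[(w[:,2]>48)&(w[:,2]<62)&(w[:,0]>470)&(w[:,0]<680)&(abs(w[:,1]+220)<100)]
    if len(s): print('lid',len(s),np.median(s[:,2]),cv2.minAreaRect(s[:,:2].astype(np.float32)))
    np.savez(f'{name}.npz',w=w)
    return o
E
python3 - <<'E'
from look import *
q=list(quat(-.17,0))[0]
arm.move_to([440,-200,230],q)
look('w1')
print(arm.current_clock(),arm.current_tool_pos())
E
```

```text
tab_left 0.76 [310. 219.] [ 482.5 -178.1   35. ]
 mask 0.76 1022 [[478.0, -195.0, 30.0], [498.0, -183.0, 32.0], [512.0, -170.0, 51.0]]
tab_right 0.94 [248. 222.] [ 475.1 -238.3   35. ]
 mask 0.75 2770 [[360.0, -183.0, 4.0], [385.0, -158.0, 6.0], [410.0, -134.0, 16.0]]
ch 0.81 [[ 573.34348322 -221.3837614     0.        ]]
lid 14380 54.6965062227186 ((566.6233520507812, -222.59344482421875), (146.79522705078125, 134.5), 81.31393432617188)
3.15 [ 439.91125237 -200.42456426  229.94719254]
```

View pics/w1.png

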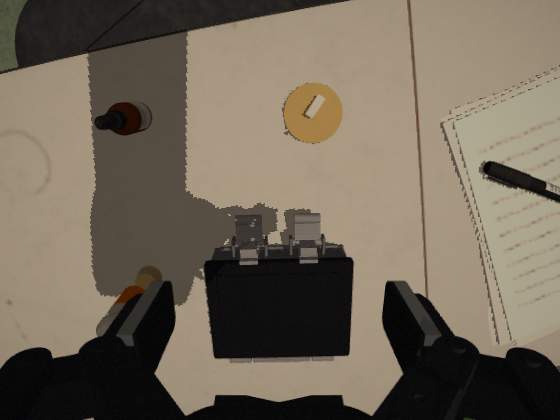

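Run:
```python
from h import *
w=np.load('w1.npz')['w']; yaw=-.147
m=np.array([478.8,-208.7,0]); x=np.array([np.cos(yaw),np.sin(yaw),0]); y=np.array([-np.sin(yaw),np.cos(yaw),0])
a=(w-m)@np.c_[x,y,[0,0,1]]
for lo,hi in((-60,-12),(12,60)):
    for xa in range(-14,44,3):
        s=a[(a[:,0]>=xa)&(a[:,0]<xa+3)&(a[:,1]>lo)&(a[:,1]<hi)&(a[:,2]>20)]
        if len(s): print(xa,len(s),'y',np.round(np.percentile(s[:,1],[3,97]),1),'z',np.round(np.percentile(s[:,2],[5,50,95]),1))
j=arm.current_joint_positions()
for tl in (.2,.3):
  for z in (110,60,25): print(tl,z,[None if k is None else np.round(k,2).tolist() for k,q in ik([478,-208.5,z],yaw,tl)][0])
```

```text
-8 29 y [-41.5 -18.4] z [29.3 30.6 32.6]
-5 106 y [-41.1 -16.8] z [31.2 33.2 35.2]
-2 77 y [-41.9 -16.9] z [33.1 34.3 35.4]
1 54 y [-41.2 -17.4] z [32.1 33.5 34.6]
4 64 y [-41.7 -17.1] z [30.2 31.2 32.1]
7 74 y [-41.9 -17.4] z [30.1 31.2 32.5]
10 75 y [-42.  -17.5] z [30.2 31.1 32.1]
13 74 y [-41.6 -17.6] z [30.3 31.2 32.4]
16 75 y [-41.5 -16.8] z [29.6 31.3 32.3]
19 108 y [-46.7 -12.6] z [24.7 31.1 34.2]
22 230 y [-44.9 -14.9] z [29.8 38.1 50.6]
25 96 y [-45.9 -13.7] z [30.7 49.2 50.8]
28 76 y [-46.9 -13.9] z [29.3 49.5 51. ]
31 105 y [-46.4 -13. ] z [28.2 47.9 53.6]
34 237 y [-58.4 -13. ] z [32.1 50.5 53.6]
37 177 y [-58.9 -12.8] z [32.4 52.9 54.1]
40 246 y [-59.1 -14.4] z [21.3 51.9 54. ]
43 140 y [-58.5 -14. ] z [52.1 53.3 54.2]
-8 32 y [18.7 40.3] z [28.5 31.2 32.3]
-5 103 y [15.8 40.2] z [30.5 33.4 35.2]
-2 82 y [16.  40.6] z [33.2 34.2 35.2]
1 46 y [16.6 40.3] z [31.6 33.5 34.8]
4 74 y [15.9 40.2] z [30.1 31.2 32.5]
7 74 y [15.8 40.3] z [30.2 31.5 32.4]
10 73 y [15.8 40.3] z [30.  31.2 32.5]
13 72 y [15.7 39.6] z [29.8 31.3 32.4]
16 74 y [15.8 40.5] z [29.9 31.4 32.5]
19 108 y [12.6 45.4] z [25.8 31.2 39.6]
22 219 y [14.  43.5] z [30.2 38.8 50.8]
25 94 y [13.3 44.7] z [30.5 41.2 51. ]
28 75 y [13.3 45.2] z [29.4 49.2 51. ]
31 95 y [13.  44.6] z [27.3 49.2 53.2]
34 229 y [12.7 58.7] z [33.4 51.  53.7]
37 179 y [13.1 57.9] z [28.7 52.9 54. ]
40 264 y [13.4 58.9] z [21.9 52.2 54.1]
43 143 y [13.3 58.8] z [52.1 53.2 54. ]
0.2 110 [0.88, 0.17, -0.54, 1.97, 0.06, 0.83, 1.74]
0.2 60 [0.86, 0.24, -0.53, 2.02, 0.12, 0.72, 1.7]
0.2 25 [0.84, 0.3, -0.52, 2.05, 0.18, 0.64, 1.65]
0.3 110 [0.92, 0.1, -0.54, 2.06, -0.03, 0.7, 1.83]
0.3 60 [0.9, 0.19, -0.54, 2.11, 0.05, 0.58, 1.77]
0.3 25 [0.89, 0.25, -0.53, 2.13, 0.12, 0.5, 1.72]
```

Depth confirms both bars lie at the estimated spot to within 2 mm. I'll hover above them with the fingers set and check.

```bash
cat >> h.py <<'E'
YAW=-.147; TILT=.25
X=np.array([np.cos(YAW),np.sin(YAW),0]); Y=np.array([-np.sin(YAW),np.cos(YAW),0])
MID=np.array([478.8,-208.7,0])-1.5*X-.7*Y
Q=list(quat(YAW,TILT))[0]
def tcp(z,dx=0,dy=0): return (MID+(dx+1)*X+dy*Y+[0,0,z]).tolist()
E
python3 - <<'E'
from h import *
arm.set_gripper(44/85)
arm.move_to(tcp(75,-25),Q)
arm.movel(tcp(55),feed=100)
c=arm.calibration('wrist'); im,d=arm.capture('wrist'); cv2.imwrite('pics/w2.png',im[:,:,::-1])
im,d=arm.capture('side'); cv2.imwrite('pics/s2.png',cv2.resize(im[150:300,180:400,::-1],None,fx=3,fy=3))
print(arm.current_clock(),arm.current_width(),arm.current_tool_pos(),arm.current_ft_force())
E
```

```text
4.8667 0.5149994209526774 [ 478.42967204 -209.43757528   55.73057311] [ 0.17925325 -0.00253532  0.13230399]
```

View pics/w2.png

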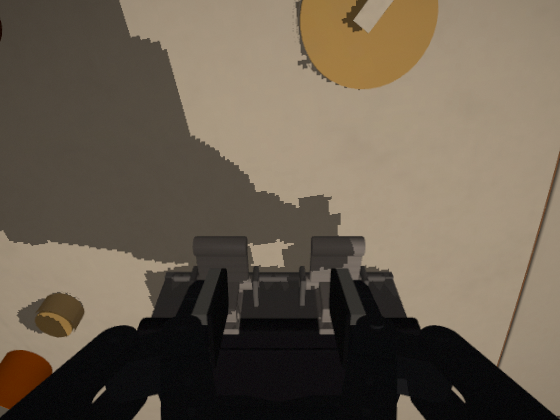

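View pics/s2.png

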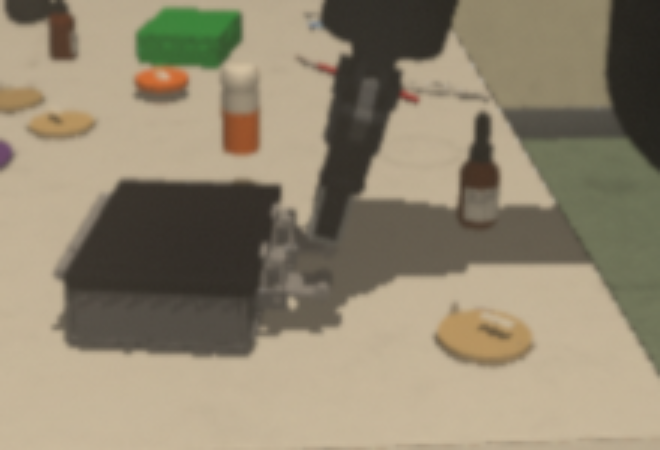

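The wrist view shows the bars at (220,246) and (337,246) with fingertips lined up laterally at columns 218 and 340. The side view shows the tips over the bars, leaning away from the lid, so I can press now.

Run:
```python
from h import *
hit=arm.movel(tcp(10),feed=20,f_stop=2.5)
p=arm.current_tool_pos(); print(hit,p,arm.current_ft_force(),arm.current_moment())
z0=p[2]
if hit and 20<z0<40:
    h2=arm.movel(tcp(z0-8.5),feed=15,f_stop=14)
    print(h2,arm.current_tool_pos(),arm.current_ft_force(),arm.current_moment(),arm.current_clock())
    im,d=arm.capture('side'); cv2.imwrite('pics/s3.png',cv2.resize(im[150:300,180:400,::-1],None,fx=3,fy=3))
```

```text
True [ 477.94616995 -209.25625046   32.10833255] [ 0.54066651 -0.88945667  2.6423023 ] [-0.06781899  0.16240839  0.00196419]
True [ 477.44217382 -209.2465436    25.76038716] [-7.3314831   1.92969158 13.43703895] [0.41693393 0.84998856 0.06746247] 6.5583
```

```bash
cat > lid.py <<'E'
from h import *
def lid():
    c=arm.calibration('side'); im,d=arm.capture('side')
    v,u=np.nonzero(d>0); w=world(c,np.c_[u,v],d[v,u])-MID
    x,y,z=w@X,w@Y,w[:,2]; k=(x>48)&(x<150)&(abs(y)<65)&(z>40)&(z<110)
    s=np.polyfit(x[k],z[k],1); return round(float(np.arctan(-s[0])),3),round(float(np.polyval(s,45)),1),im
E
python3 - <<'E'
from lid import *
for i in range(4):
    arm.hold(.3); a=lid(); print(a[:2],arm.current_ft_force().round(1),arm.current_tool_pos().round(1))
cv2.imwrite('pics/s4.png',cv2.resize(a[2][150:300,180:400,::-1],None,fx=3,fy=3))
E
```

```text
(0.092, 64.1) [-5.7  1.8 12.5] [ 477.4 -209.2   25.8]
(0.13, 68.6) [-5.   0.6 12.4] [ 477.4 -209.3   25.8]
(0.167, 72.9) [-5.8  1.6 12.2] [ 477.4 -209.2   25.8]
(0.199, 76.9) [-4.9  1.9 11.9] [ 477.4 -209.2   25.8]
```

View pics/s4.png

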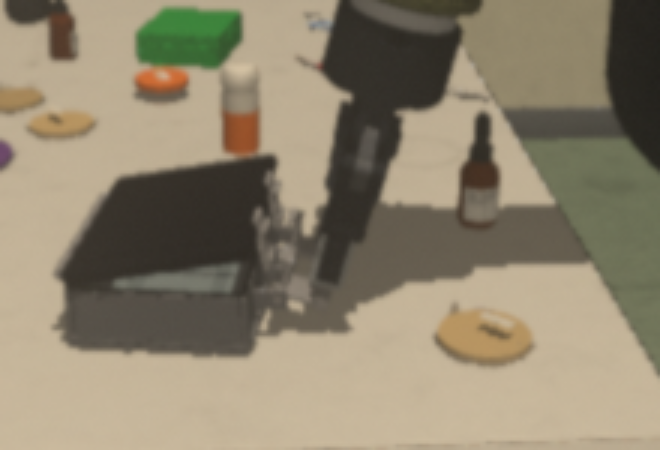

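The lid, near (200,200) in the crop, is rising on its own, and its front edge at (270,165) stays well clear of the fingers. I'll keep holding both keys down.

Run:
```python
from lid import *
h=[]
for i in range(14):
    arm.hold(.4); a=lid(); h.append(a[0])
    if i>4 and max(h[-4:])-min(h[-4:])<.006 and h[-1]>.28: break
print(h,a[1],arm.current_ft_force(),arm.current_clock())
if h[-1]>.28:
    arm.hold(.6)
    zt=np.array([0,0,-1])*np.cos(TILT)+X*np.sin(TILT)
    p=np.array(arm.current_tool_pos()); arm.movel((p-25*zt).tolist(),feed=50)
    arm.movel((p-25*zt-20*X+[0,0,110]).tolist(),feed=120)
    arm.hold(.5); a=lid(); print(a[:2],arm.current_clock(),arm.current_ft_force())
    cv2.imwrite('pics/s5.png',cv2.resize(a[2][150:300,180:400,::-1],None,fx=3,fy=3))
```

```text
[0.238, 0.273, 0.306, 0.315, 0.316, 0.315, 0.316] 91.7 [-5.53472419  1.5884779  11.96096326] 11.1583
(0.317, 91.7) 14.05 [ 0.05885196  0.40537933 -0.34767186]
```

View pics/s5.png

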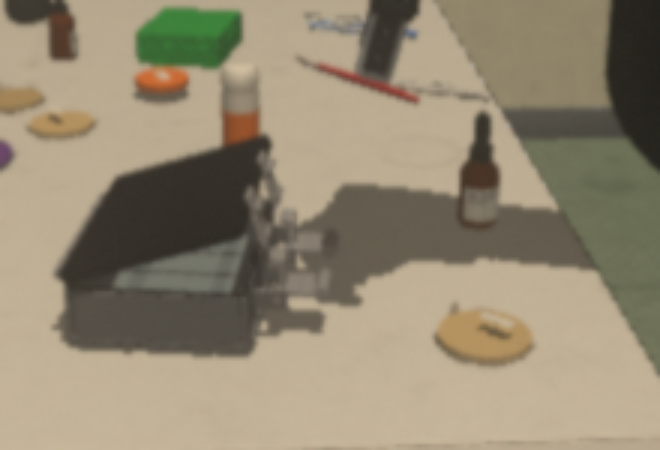

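The lid is at its stop with its front edge at (265,140), and both keys are back up at (320,240) and (320,283). The bottle, vial and dish haven't moved, and the gripper is clear.

```bash
python3 -c "
from plant import arm
print(arm.sign_off())"
```

```text
the job is handed in; nothing more can be done
None
```

The chamber lid rose on its own spring to its stop (about 0.317 rad by the side camera) while both keys were held down; both keys then sprang back, the bottle, vial and dish look unmoved, and the job is handed in (no verdict was returned).

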